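# Load the weight magazine through its spring flaps

### The arm

A 6-joint arm with a two-finger parallel gripper is mounted at the origin on the work surface; the furniture and walls round the work are solid. World frame = base frame: x ahead of the robot, y to its left, z up, the work surface at z = 0. Lengths are in m, angles in rad, forces in N, time in s.
With the tool pointing down it reaches from about 0.4 to 0.825 m from the base axis. Payload 7 kg.
Tool frame: the origin (TCP) lies midway between the tips of the shut fingers; the grasp point (between the pads) lies 19 mm behind it; z points along the fingers, y is the line along which they close (so a half turn about z gives the same grasp; the last joint's range is limited). The gripper opens to 88 mm and grips with 3 to 60 N. Pads are 19 mm wide; open, the fingers measure 130 mm over their backs; the gripper's body (78 mm by 193 mm) begins 47 mm behind the grasp point.
Start: joints at [-1.056, 0.359, 0.012, 0, -1.224, -0.288], TCP at [0.152, -0.658, 0.227] pointing down, gripper open.
Joint ranges: [-3.07, 3.07], [-1.43, 2.12], [-1.02, 1.25], [-3.03, 1.67], [-3.05, -0], [-3.03, 3.03]. Speed limits (rad/s): [2.39, 2.39, 3.01, 3.14, 3.14, 3.14].

### API

Orientations are given as [roll, pitch, yaw] about the fixed x, y, z axes, in that order (R = Rz(yaw) Ry(pitch) Rx(roll)).
In Python, from station import arm, grab_frame, camera_params, spot_in gives the robot as it stands.
- The arm moves only by the shell command python3 -m jog 'ROWS' [FORCE]. ROWS is JSON, a list that holds one entry, the list of rows, each a list of 7 numbers: the shift along the tool's x, y, z in mm, then the turn, a rotation vector about the tool's x, y, z in rad, then the finger opening in mm, from 0 to 87.6. In form: [[[x, y, z, wx, wy, wz, fingers], ...]]. A call has 1 to 20 rows; each row is the pose to reach, as a shift and turn from the pose commanded when the call began, along the tool's axes at that moment; what a row does not reach only later rows make up. A row lasts 1/8 s, in which the tool goes at most 62.5 mm and 10.7 degrees, less where a joint would pass 70% of its speed; a pose out of reach is approached as far as the arm can. A call with a gripper value outside its range is refused whole. The fingers move at their own pace and stop on an object; FORCE is the grip in N (left out, the last holds). Time passes only in rows, so rows that repeat a pose let the fingers close. It gives the time, the measured TCP pose, the force, the opening and the grip force at its end, in the units of the state.
- arm.get_state(): the state, without advancing time (a new reading comes with each control period).
- grab_frame(name): name is "scene" or "top" or "wrist"; returns (picture, depth): 420x560x3 uint8, blue, green, red; 420x560 float32, m along the optical axis (not along the pixel's ray), 0 where there is no reading.
- camera_params(name): a dict with "mtx" (3x3 intrinsics, pixels), "R" (3x3) and "t" (3): a world point X has camera coordinates R X + t. Camera axes: x right, y down, z forward; pixel columns grow to the right and rows downward; lengths in m; the calibration is good to about 2 mm. The wrist camera is an equidistant fisheye: a pixel r from the principal point sees the ray r / f radians off the axis. A picture is of the moment at which its call begins: read the wrist's pose just before it. camera_params takes no time and is no camera call; for the wrist camera it gives the pose at the moment of the call.
- arm.job_done(): hands the job in; it is judged then, once.
Trained networks look in the newest picture that a camera, given by its name, has taken for a name from the list of things; names that differ only in an ending like _2 or _b are one class to them, and where a whole thing is asked for, a point or a joint stands for the part that bears it (a point fixed in the world has none). Each returns a list of dicts, best first, with "confidence" (0 to 1); they miss things now and then, are a little off and sometimes report something else, mostly with a low value. They report only what shows in the picture. A call takes as long as a camera call.
- spot_in(query, camera): "uv" ([column, row] in pixels, amid what is visible of it).
The state is a dict: "t": time; "q": joint angles; "qd": joint speeds; "joint_efforts": joint torques, N m; "eef_pos": TCP position; "ee_rot": TCP orientation; "force": force on the tool from outside, world axes, zero at the start; "moment": the same for the moment, N m; "width": finger opening in m; "gripper_force": force on a finger pad.
Only numpy, scipy, OpenCV 4.12 (cv2) and the standard library are available. Lean on these libraries where they do the work, as an engineer would, in place of code of your own. Each camera call takes 0.05 s, during which the arm holds its last target. There are 200 camera calls.

### The job

First clear the red marker off the infeed of the blue magazine and lay it in the grey tool tray. Then load every weight cassette that is standing about through the orange spring flaps, red nose first so that its yellow stripe runs on the same side as the yellow line on the magazine, far enough in that the flaps shut behind it; last, slide the stop plate upright, fully home, into the slot across the infeed. Leave the wash bottle and the iron head on the deck standing where they are.

Things in the scene. Friction and masses are not known exactly. Their poses are not given: they have to be found in the camera images.
- magazine: low blue magazine, 394 x 90 x 42 mm, fixed on a plywood deck (top z = 0.110, 12 mm lip round it). Origin on its underside at deck height, lane middle, at the flaps; x points along the lane from the open infeed through the flaps to the closed far end, y to the left of that. Lane floor 4 mm above the origin throughout. A yellow line runs along its roof at y = +20 mm
- infeed (a point): on the lane floor at magazine x = -50 mm, where a cassette can be set down before the flaps. The infeed (x = -100 to -32 mm) is open on top, between two low rails: inner faces y = +-32 mm, tops 18 mm above the magazine's origin. Axes as the magazine's
- slot (a point): middle of the stop plate's slot at lane floor height, magazine x = -22 mm. The slot is 8.5 mm wide along x and 80 mm long along y, in posts outside y = +-32 mm (cassettes pass between them); straight up to 33 mm above the magazine's origin, then flared to about 15 mm at 42 mm. Axes as the magazine's
- lane_end (a point): foot of the end wall, magazine x = 290 mm. From x = 0 to here the lane (64 mm wide inside) has a roof, underside 38 and top 42 mm above the magazine's origin, with a lengthwise slit 24 mm wide in its middle, open at the infeed end, along which the cassettes' fins run. It holds four cassettes; one pushes those ahead of it. Axes as the magazine's
- flap_left (a joint): left one of two orange saloon flaps on upright hinges at magazine x = 4, y = +-30 mm, each 28 mm long and high. 0 = shut, up to 1.5 rad swung inward (never outward). A weak spring shuts it (0.01 to 0.04 N m) once the tail of a cassette is over 34 mm past the magazine's origin
- flap_right (a joint): right one of the two flaps, likewise
- cassette_a: weight cassette (may be absent): grey block with a half-round red nose, 60 mm long (x), 46 wide, 30 high, 0.13 to 0.25 kg. Origin in the middle of its underside; nose tip at x = +30 mm, flat tail at x = -30. A black upright fin to grip, 12 mm thick (y), from x = -20 to +16 mm, rises to 80 mm above the underside. Stands on the deck at first
- cassette_b: weight cassette (may be absent): grey block with a half-round red nose, 60 mm long (x), 46 wide, 30 high, 0.13 to 0.25 kg. Origin in the middle of its underside; nose tip at x = +30 mm, flat tail at x = -30. A black upright fin to grip, 12 mm thick (y), from x = -20 to +16 mm, rises to 80 mm above the underside. Stands on the deck at first
- cassette_c: weight cassette (may be absent): grey block with a half-round red nose, 60 mm long (x), 46 wide, 30 high, 0.13 to 0.25 kg. Origin in the middle of its underside; nose tip at x = +30 mm, flat tail at x = -30. A black upright fin to grip, 12 mm thick (y), from x = -20 to +16 mm, rises to 80 mm above the underside. Stands on the deck at first
- cassette_d: weight cassette (may be absent): grey block with a half-round red nose, 60 mm long (x), 46 wide, 30 high, 0.13 to 0.25 kg. Origin in the middle of its underside; nose tip at x = +30 mm, flat tail at x = -30. A black upright fin to grip, 12 mm thick (y), from x = -20 to +16 mm, rises to 80 mm above the underside. Stands on the deck at first
- cassette_a_stripe (a point): middle of the yellow stripe on the top of cassette_a, at y = +16.5 mm (left of the fin seen from tail to nose), 30 mm above the underside
- cassette_b_stripe (a point): middle of the yellow stripe on the top of cassette_b, at y = +16.5 mm (left of the fin seen from tail to nose), 30 mm above the underside
- cassette_c_stripe (a point): middle of the yellow stripe on the top of cassette_c, at y = +16.5 mm (left of the fin seen from tail to nose), 30 mm above the underside
- cassette_d_stripe (a point): middle of the yellow stripe on the top of cassette_d, at y = +16.5 mm (left of the fin seen from tail to nose), 30 mm above the underside
- stop_plate: aluminium slab 6 mm thick (x), 76 mm wide (y), 44 mm high, with a red grip bar on top: 12 mm thick (x), 40 mm wide (y), from 44 to 82 mm height; 0.12 kg. Origin in the middle of its lower edge, z up; either face may be in front. At first it stands upright in the groove of the park block. Home in the magazine its lower edge stands on the lane floor, 4 mm above the magazine's origin, its x along the lane
- park_block: fixed wooden block 50 x 96 x 30 mm on the deck with a groove 8 mm wide along its y axis, floor 8 mm above its underside (origin); holds the stop plate at first
- tool_tray: fixed grey open tray on the deck, 200 mm (x) by 110 mm (y), walls 4 mm thick and 22 mm high. Origin in the middle of its underside, inner floor 4 mm above it
- marker: red felt marker, 124 mm long (y), 14 mm wide (x), 14 mm high (16 with its clip), origin in the middle of its underside; 0.018 kg. At first it lies across the rails of the infeed, its underside 18 mm above the magazine's origin
- wash_bottle: bystander: squeeze bottle 178 mm high, standing on the deck; origin under its middle
- iron_03: bystander: white bagged iron head, 43 x 106 x 76 mm, on the deck; origin under its middle

How it is judged:
By the outcome, as a careful person would: the job done as asked, in the order asked, and still so for the second after the job is handed in, with the robot touching nothing.
Of cassette_a, cassette_b, cassette_c, cassette_d only 3 to 4 are there at a start; the rules pass over those that are not, and their reading is None.
At some moment in a run one of cassette_a, cassette_b, cassette_c, cassette_d may be knocked a few centimetres aside while the robot is not near it.
It also fails if it takes over 210 s, if anything falls off the work surface, if the arm or the gripper's body presses on something with over 40 N, if the wrist force passes 120 N, or if a joint passes its speed limit or range.

## Working session

There is one attempt and no reset: what is moved stays moved. The work goes in short steps, Python scripts to look and compute and a shell command to move; the robot and the scene stay as the last step left them, time stands still between calls to the robot, and variables do not carry over. Pictures are saved under pics/ and viewed, at most 14 in all, crops included, and the job is handed in when it is done.

```bash
ls; mkdir -p pics; cat > h.py <<'E'
import numpy as np, cv2
from station import arm, grab_frame, camera_params, spot_in
from scipy.spatial.transform import Rotation as Ro
def snap(cam,fn=None):
    P=camera_params(cam); im,d=grab_frame(cam)
    if fn: cv2.imwrite('pics/'+fn,im)
    return P,np.array(im),np.array(d)
def cloud(P,d,cam):
    K=np.array(P['mtx']);R=np.array(P['R']);t=np.array(P['t'])
    v,u=np.mgrid[:d.shape[0],:d.shape[1]].astype(float)
    x=(u-K[0,2])/K[0,0];y=(v-K[1,2])/K[1,1]
    if cam=='wrist':
        r=np.hypot(x,y)+1e-9; s=np.tan(np.minimum(r,1.5))/r; x=x*s;y=y*s
    C=np.stack([x*d,y*d,d],-1)-t
    W=C@R
    W[d<=0]=np.nan
    return W
E
python3 - <<'E'
from h import *
s=arm.get_state(); print(s['t'],s['eef_pos'],s['ee_rot'],s['force'])
for c in ['scene','top']:
    P,im,d=snap(c,c+'0.png'); W=cloud(P,d,c); np.savez(c+'0.npz',W=W,im=im)
    print(c,np.round(P['R'],2).tolist(),np.round(P['t'],2),np.array(P['mtx']).round().tolist())
    for n in ['magazine','cassette_a','stop_plate','park_block','tool_tray','marker','wash_bottle','iron_03']:
        for r in spot_in(n,c):
            u,v=map(int,r['uv']); print(n,round(r['confidence'],2),u,v,W[v,u].round(3))
E
```

```text
pics
0.0 [ 0.15163422 -0.65725456  0.22562849] [ 3.13996270e+00 -1.72190432e-04 -2.91490098e+00] [0.00109278 0.54403047 0.01614741]
scene [[-0.45, -0.89, 0.01], [-0.53, 0.26, -0.8], [0.72, -0.36, -0.59]] [0.29 0.36 0.8 ] [[400.0, 0.0, 282.0], [0.0, 400.0, 203.0], [0.0, 0.0, 1.0]]
magazine 0.73 286 180 [0.587 0.025 0.153]
cassette_a 0.98 268 216 [0.478 0.132 0.139]
cassette_a 0.97 367 191 [ 0.447 -0.153  0.149]
cassette_a 0.61 330 192 [ 0.483 -0.056  0.153]
stop_plate 0.72 345 163 [ 0.613 -0.192  0.139]
stop_plate 0.64 227 224 [0.482 0.24  0.149]
stop_plate 0.16 270 213 [0.477 0.126 0.147]
park_block 0.94 229 237 [0.445 0.249 0.139]
tool_tray 0.8 171 223 [0.591 0.356 0.114]
marker 0.59 344 166 [ 0.603 -0.183  0.136]
marker 0.47 287 179 [0.594 0.018 0.151]
wash_bottle 0.76 183 265 [0.342 0.38  0.197]
iron_03 0.62 245 263 [0.331 0.254 0.157]
iron_03 0.29 286 182 [0.582 0.027 0.15 ]
top [[-0.03, -1.0, -0.0], [-0.98, 0.03, -0.2], [0.2, -0.0, -0.98]] [0.1  0.54 1.1 ] [[476.0, 0.0, 283.0], [0.0, 476.0, 217.0], [0.0, 0.0, 1.0]]
cassette_a 0.78 352 230 [ 0.482 -0.063  0.192]
cassette_a 0.74 264 238 [0.479 0.127 0.145]
cassette_a 0.7 392 251 [ 0.441 -0.156  0.141]
stop_plate 0.7 218 248 [0.46  0.23  0.139]
stop_plate 0.31 327 178 [ 0.621 -0.023  0.115]
tool_tray 0.86 169 196 [0.589 0.346 0.118]
tool_tray 0.74 152 288 [0.371 0.352 0.22 ]
tool_tray 0.27 328 178 [ 0.621 -0.026  0.115]
marker 0.52 399 175 [ 0.616 -0.186  0.139]
wash_bottle 0.87 152 291 [0.365 0.352 0.222]
iron_03 0.84 209 298 [0.349 0.243 0.181]
iron_03 0.54 220 251 [0.453 0.225 0.14 ]
```

```bash
python3 - <<'E'
import cv2
im=cv2.imread('pics/top0.png')[110:330,120:460]; cv2.imwrite('pics/t1.png',cv2.resize(im,(800,518),interpolation=cv2.INTER_CUBIC))
im=cv2.imread('pics/scene0.png')[120:300,140:440]; cv2.imwrite('pics/s1.png',cv2.resize(im,(800,480),interpolation=cv2.INTER_CUBIC))
E
```

```text
(no output)
```

View pics/t1.png

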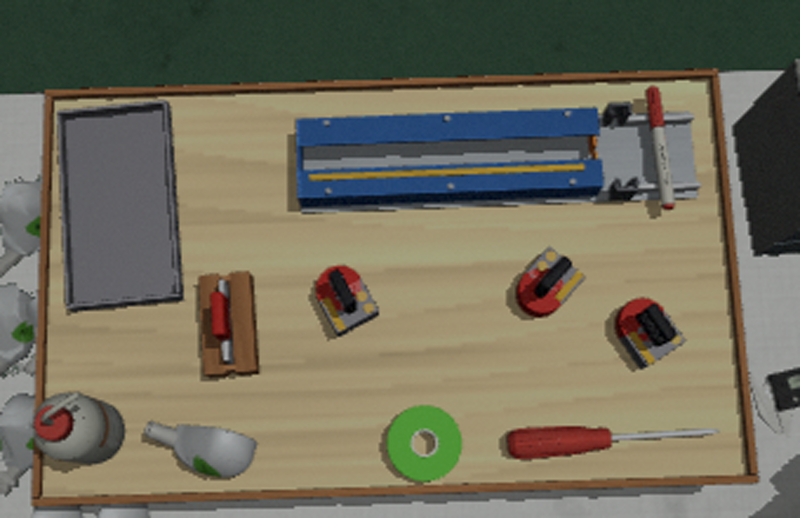

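View pics/s1.png

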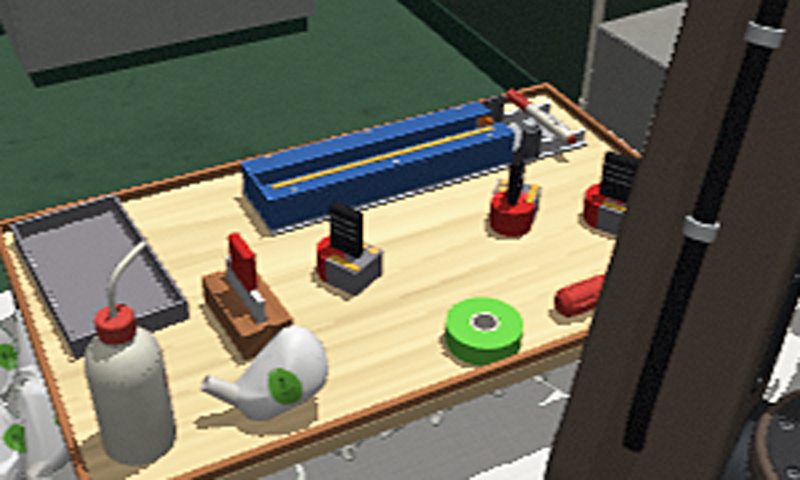

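The top view shows three cassettes (crop px (345,297), (548,283), (650,332)), the marker across the infeed at (660,148), and the stop plate in the park block at (224,320). The magazine's x axis points towards world +y, with the yellow line on the robot's side. The red noses of the cassettes point to the upper left, lower left and upper left in the crop.

```bash
python3 - <<'E'
from h import *
f=np.load('top0.npz');W=f['W'];im=f['im'].astype(int);b,g,r=im[...,0],im[...,1],im[...,2]
x,y,z=W[...,0],W[...,1],W[...,2]
def rect(m,n):
    p=W[m][:,:2]; c,s,a=cv2.minAreaRect((p*1000).astype(np.float32)); print(n,len(p),np.round(c,1),np.round(s,1),round(a,1),'z',np.nanmedian(z[m]).round(4)); return p
deck=(abs(x-.5)<.05)&(abs(y-.03)<.03); print('deck',np.nanmedian(z[deck]))
blue=(b>r+50)&(z>.145)&(z<.160)
rect(blue,'roof')
yel=(r>150)&(g>120)&(b<90)&(z>.145)&(z<.16)&(x>.55); p=rect(yel,'yline')
q=np.polyfit(p[:,1],p[:,0],1);print('yline x=%.4f*y+%.4f'%tuple(q),p[:,1].min(),p[:,1].max())
for i,(u,v) in enumerate([(264,238),(352,230),(392,251)]):
    c=W[v,u]; near=np.hypot(x-c[0],y-c[1])<.05
    m=near&(z>.178); rect(m,'fin%d'%i)
    p=W[near&(z>.15)][:,:2]; 
    red=near&(r>140)&(g<70)&(z>.125); print('  red',W[red].mean(0).round(4))
    m=near&(z>.132)&(z<.147); rect(m,'block')
m=(z>.122)&(x>.58)&(y<-.14)&(y>-.22)&(r>g+60); rect(m,'markred')
m=(z>.133)&(z<.15)&(x>.53)&(y<-.135)&(y>-.26); rect(m,'marker')
m=(z>.135)&(abs(x-.46)<.07)&(abs(y-.235)<.05); rect(m,'plate all'); rect(m&(z>.168),'plate bar')
m=(z>.125)&(z<.14)&(x>.48)&(y>.27)&(y<.45); rect(m,'tray')
E
```

```text
deck 0.11015436436740247
roof 2527 [620.   18.2] [ 80.5 293. ] 0.5 z 0.1519
yline 205 [600.9  19.7] [  5.9 257.3] 0.5 z 0.1532
yline x=-0.0079*y+0.6008 -0.1089643783672183 0.14834314949002506
fin0 102 [484.5 122.9] [36.3 12.6] 26.0 z 0.1893
  red [0.4987 0.114  0.1404]
block 379 [486.  123.3] [59.4 45.9] 25.7 z 0.14
fin1 101 [491.7 -71.3] [12.8 35.1] 46.0 z 0.1892
  red [ 0.4767 -0.0684  0.1401]
block 381 [491.1 -70.8] [45.8 60.1] 46.0 z 0.1399
fin2 113 [ 443.9 -163.4] [35.1 12.6] 28.8 z 0.1891
  red [ 0.4663 -0.1557  0.1403]
block 343 [ 445.9 -163.2] [58.8 46.7] 30.6 z 0.1402
markred 67 [ 663.9 -188.5] [40.5 11.5] 0.5 z 0.1415
marker 407 [ 626.9 -171.4] [ 79.  120.5] 77.6 z 0.141
plate all 942 [463.4 234.1] [96.3 50.8] 3.8 z 0.1406
plate bar 144 [462.6 234. ] [39.2 12.1] 4.2 z 0.1983
tray 625 [595.2 349.2] [222.4 138.2] 0.1 z 0.1308
```

```bash
cat >> h.py <<'E'
def plan(*ways):
    """ways: (x,y,z,tool yaw deg); prints shift (mm) in present tool axes and turn (rad) about tool z"""
    s=arm.get_state(); p=np.array(s['eef_pos']); R=Ro.from_euler('xyz',s['ee_rot'])
    print('t %.1f q'%s['t'],np.round(s['q'],2),'p',p.round(4),'rpy',np.degrees(s['ee_rot']).round(2),'F',np.round(s['force'],1),'w %.4f g %.1f'%(s['width'],s['gripper_force']))
    for w in ways:
        T=Ro.from_euler('xyz',[180,0,w[3]],degrees=True)
        print(w,(R.inv().apply(np.array(w[:3])-p)*1000).round(1),(R.inv()*T).as_rotvec().round(3))
E
python3 - <<'E'
from h import *
f=np.load('top0.npz');W=f['W'];x,y,z=W[...,0],W[...,1],W[...,2]
m=(z>.134)&(z<.149)&(y<-.167)&(y>-.23)&(x>.54)&(x<.70)
p=(W[m][:,:2]*1000).astype(np.float32); print(len(p),cv2.minAreaRect(p),p.min(0),p.max(0))
u=W[197,171];print(u)
plan((.62,-.19,.2,-172.5),(.62,-.19,.2,-82.5))
E
```

```text
314 ((623.2655639648438, -201.12596130371094), (123.24725341796875, 38.30686950683594), 2.7983384132385254) [ 561.04456 -218.62648] [ 684.1741  -179.45087]
[0.58706466 0.34217502 0.11423016]
t 0.9 q [-1.06  0.36  0.01 -0.   -1.22 -0.29] p [ 0.1517 -0.6577  0.2265] rpy [ 180.      0.   -167.01] F [-0.  -0.7 -0. ] w 0.0878 g 0.0
(0.62, -0.19, 0.2, -172.5) [-561.4  350.4   26.6] [0.    0.    0.096]
(0.62, -0.19, 0.2, -82.5) [-561.4  350.4   26.6] [ 0.     0.    -1.475]
```

```bash
python3 - <<'E'
from h import *
f=np.load('top0.npz');W=f['W']
for v in range(20,400,25): print(v,[tuple(W[v,u].round(2)) for u in range(425,560,22)])
f=np.load('scene0.npz');V=f['W'];m=(V[...,2]>.22)&(V[...,0]>.1); print('tall',V[m].min(0),V[m].max(0)); p=V[m]; 
for a,b in [(-.9,-.5),(-.5,-.25),(-.25,.25),(.25,.5),(.5,1)]:
    q=p[(p[:,1]>a)&(p[:,1]<b)]; print(a,b,len(q),q.min(0).round(2) if len(q) else '',q.max(0).round(2) if len(q) else '')
E
```

```text
20 [(np.float64(1.61), np.float64(-0.6), np.float64(-0.75)), (np.float64(1.6), np.float64(-0.69), np.float64(-0.74)), (np.float64(1.6), np.float64(-0.79), np.float64(-0.75)), (np.float64(1.59), np.float64(-0.89), np.float64(-0.75)), (np.float64(1.6), np.float64(-1.0), np.float64(-0.76)), (np.float64(1.58), np.float64(-1.09), np.float64(-0.74)), (np.float64(1.49), np.float64(-1.1), np.float64(-0.6))]
45 [(np.float64(1.48), np.float64(-0.58), np.float64(-0.75)), (np.float64(1.48), np.float64(-0.68), np.float64(-0.75)), (np.float64(1.47), np.float64(-0.78), np.float64(-0.75)), (np.float64(1.47), np.float64(-0.88), np.float64(-0.75)), (np.float64(1.47), np.float64(-0.98), np.float64(-0.75)), (np.float64(1.46), np.float64(-1.07), np.float64(-0.75)), (np.float64(1.38), np.float64(-1.09), np.float64(-0.62))]
70 [(np.float64(1.36), np.float64(-0.57), np.float64(-0.75)), (np.float64(1.36), np.float64(-0.67), np.float64(-0.75)), (np.float64(1.35), np.float64(-0.77), np.float64(-0.75)), (np.float64(1.35), np.float64(-0.87), np.float64(-0.76)), (np.float64(1.34), np.float64(-0.96), np.float64(-0
[... 4974 characters left out ...]
-0.04), np.float64(0.71)), (np.float64(0.24), np.float64(-0.05), np.float64(0.76)), (np.float64(0.24), np.float64(-0.06), np.float64(0.79)), (np.float64(0.24), np.float64(-0.07), np.float64(0.81)), (np.float64(0.24), np.float64(-0.08), np.float64(0.82)), (np.float64(0.25), np.float64(-0.09), np.float64(0.82)), (np.float64(0.24), np.float64(-0.11), np.float64(0.82))]
tall [ 0.10000257 -1.10997999  0.22000598] [3.05961785 0.82417206 0.67521014]
-0.9 -0.5 453 [ 0.32 -0.75  0.22] [ 2.61 -0.5   0.6 ]
-0.5 -0.25 680 [ 0.24 -0.5   0.22] [ 2.62 -0.25  0.64]
-0.25 0.25 19220 [ 0.1  -0.25  0.22] [3.04 0.25 0.68]
0.25 0.5 665 [0.35 0.25 0.22] [3.06 0.5  0.29]
0.5 1 684 [2.98 0.5  0.22] [3.05 0.82 0.3 ]
```

```bash
python3 -m jog '[[[0,0,-60,0,0,0,60],[-50,30,-84,0,0,0,60],[-100,60,-84,0,0,0,60],[-150,92,-84,0,0,0,60],[-200,124,-84,0,0,0,60],[-250,156,-84,0,0,0,60],[-300,188,-84,0,0,0,60],[-350,219,-84,0,0,0,60],[-400,250,-84,0,0,0,60],[-450,281,-84,0,0,0,60],[-500,312,-84,0,0,0,60],[-540,337,-84,0,0,0.05,60],[-560,350,-84,0,0,0.09,60],[-560,350,-84,0,0,0.09,60],[-560,350,-84,0,0,0.09,60],[-560,350,-84,0,0,0.09,60],[-560,350,-84,0,0,0.09,60]]]' 20
python3 - <<'E'
from h import *
P,im,d=snap('wrist','w1.png'); W=cloud(P,d,'wrist'); x,y,z=W[...,0],W[...,1],W[...,2]
for r in spot_in('marker','wrist'): u,v=map(int,r['uv']); print(r,W[v,u])
m=(z>.134)&(z<.149)&(y<-.167)&(y>-.24)&(x>.54)&(x<.70)
p=(W[m][:,:2]*1000).astype(np.float32); print(len(p),cv2.minAreaRect(p))
plan((.6215,-.19,.125,-172.5))
E
```

```text
t: 3.02
eef_pos: [0.6183, -0.1914, 0.3109]
ee_rot: [-3.142, 0.001, -3.006]
force: [0.8, -1.3, -0.5]
width: 0.0601
gripper_force: 0.0
{'uv': [279.5, 189.4], 'confidence': 0.67} [ 0.61799491 -0.19496774  0.14073175]
1475 ((624.7845458984375, -191.18099975585938), (123.73716735839844, 14.360576629638672), 2.8525819778442383)
t 3.1 q [ 0.    0.27  0.08 -0.   -1.38 -1.44] p [ 0.6184 -0.1912  0.3109] rpy [-1.800e+02  3.000e-02 -1.722e+02] F [ 0.9 -0.9  0.6] w 0.0598 g 0.0
(0.6215, -0.19, 0.125, -172.5) [ -3.1   0.8 185.9] [-0.     0.     0.005]
```

View pics/w1.png

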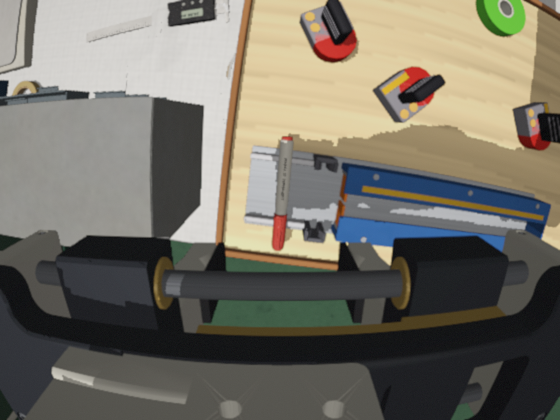

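The view shows the marker lying across the rails at (283,190). The fitted rectangle puts it at (0.625, -0.191) with its axis 2.9° off world x.

```bash
python3 -m jog '[[[-5,-0.5,40,0,0,0.087,50],[-5,-0.5,90,0,0,0.087,50],[-5,-0.5,140,0,0,0.087,50],[-5,-0.5,170,0,0,0.087,50],[-5,-0.5,187,0,0,0.087,50],[-5,-0.5,187,0,0,0.087,50],[-5,-0.5,187,0,0,0.087,10],[-5,-0.5,187,0,0,0.087,5],[-5,-0.5,187,0,0,0.087,5],[-5,-0.5,187,0,0,0.087,5],[-5,-0.5,187,0,0,0.087,5],[-5,-0.5,187,0,0,0.087,5],[-5,-0.5,170,0,0,0.087,5],[-5,-0.5,130,0,0,0.087,5],[-5,-0.5,90,0,0,0.087,5]]]' 15
python3 - <<'E'
from h import *
plan((.587,.344,.22,180),(.587,.344,.125,180))
E
```

```text
t: 5.0
eef_pos: [0.6237, -0.1907, 0.2225]
ee_rot: [-3.141, -0.0, -3.092]
force: [0.8, -0.2, -0.4]
width: 0.0145
gripper_force: 15.0
t 5.0 q [ 0.    0.32 -0.05  0.   -1.2  -1.52] p [ 0.6237 -0.1907  0.2225] rpy [-1.7998e+02 -1.0000e-02 -1.7714e+02] F [ 0.8 -0.2 -0.4] w 0.0145 g 15.0
(0.587, 0.344, 0.22, 180) [ 10.  535.9   2.3] [-0.   -0.    0.05]
(0.587, 0.344, 0.125, 180) [ 10.  535.9  97.3] [-0.   -0.    0.05]
```

```bash
python3 -m jog '[[[0,30,0,0,0,0,5],[0,75,0,0,0,0,5],[2,120,0,0,0,0,5],[2,165,0,0,0,0.02,5],[4,210,0,0,0,0.05,5],[4,255,0,0,0,0.05,5],[6,300,0,0,0,0.05,5],[6,345,0,0,0,0.05,5],[8,390,0,0,0,0.05,5],[8,435,0,0,0,0.05,5],[10,480,0,0,0,0.05,5],[10,510,0,0,0,0.05,5],[10,530,10,0,0,0.05,5],[10,536,40,0,0,0.05,5],[10,536,75,0,0,0.05,5],[10,536,95,0,0,0.05,5],[10,536,105,0,0,0.05,5],[10,536,105,0,0,0.05,5],[10,536,105,0,0,0.05,36],[10,536,105,0,0,0.05,36]]]'
python3 -m jog '[[[0,0,0,0,0,0,36],[0,0,-30,0,0,0,36],[0,0,-80,0,0,0,36],[0,0,-125,0,0,0,50],[0,0,-145,0,0,0,50],[0,0,-145,0,0,0,50]]]'
python3 - <<'E'
from h import *
P,im,d=snap('wrist','w2.png'); W=cloud(P,d,'wrist'); x,y,z=W[...,0],W[...,1],W[...,2]
for r in spot_in('marker','wrist'): u,v=map(int,r['uv']); print(r,W[v,u])
for n in ['cassette_a','stop_plate']:
  for r in spot_in(n,'wrist'): u,v=map(int,r['uv']); print(n,r,W[v,u])
plan((.4845,.1229,.26,-154),(.4845,.1229,.153,-154))
E
```

```text
t: 7.5
eef_pos: [0.5874, 0.3443, 0.116]
ee_rot: [3.141, 0.001, 3.141]
force: [-0.8, 0.8, -0.2]
width: 0.0291
gripper_force: 0.0
t: 8.25
eef_pos: [0.5877, 0.3448, 0.2629]
ee_rot: [3.139, 0.003, 3.141]
force: [-0.6, -0.0, 0.1]
width: 0.0494
gripper_force: 0.0
{'uv': [279.5, 191.6], 'confidence': 0.63} [0.58172513 0.34217009 0.12780651]
cassette_a {'uv': [63.5, 100.3], 'confidence': 0.56} [0.48274922 0.12720804 0.14056954]
stop_plate {'uv': [144.1, 64.1], 'confidence': 0.56} [0.46831776 0.23914455 0.18165246]
t 8.4 q [ 0.82  0.35  0.08 -0.   -1.3  -2.39] p [0.5865 0.3439 0.2591] rpy [-1.7992e+02 -1.0000e-01  1.7998e+02] F [ 0.3 -0.1 -0.4] w 0.0498 g 0.0
(0.4845, 0.1229, 0.26, -154) [ 102.  -221.1   -0.4] [-0.001 -0.002 -0.454]
(0.4845, 0.1229, 0.153, -154) [ 101.8 -220.9  106.6] [-0.001 -0.002 -0.454]
```

View pics/w2.png

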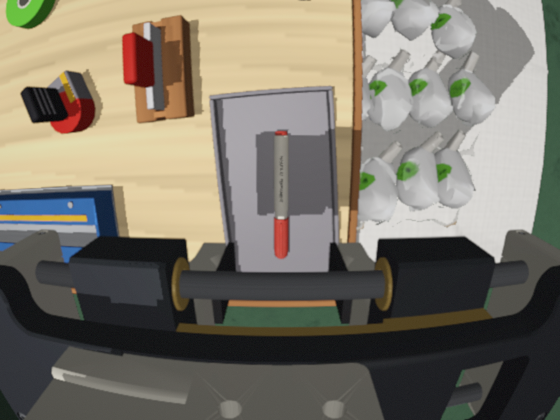

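The marker lies in the tray at (280,195), and the cassette is still at about (65,103).

```bash
python3 -m jog '[[[10,-30,0,0,0,0,50],[30,-70,0,0,0,-0.1,50],[50,-115,0,0,0,-0.2,50],[70,-155,0,0,0,-0.3,50],[90,-195,0,0,0,-0.4,50],[102,-221,0,0,0,-0.454,50],[102,-221,0,0,0,-0.454,50],[102,-221,0,0,0,-0.454,50]]]'
cat >> h.py <<'E'
def fin(cx,cy,fn=None):
    P,im,d=snap('wrist',fn); W=cloud(P,d,'wrist'); x,y,z=W[...,0],W[...,1],W[...,2]
    near=np.hypot(x-cx,y-cy)<.06
    for n,m in [('fin',near&(z>.175)&(z<.2)),('block',near&(z>.132)&(z<.147))]:
        if m.sum()>5: print(n,m.sum(),cv2.minAreaRect((W[m][:,:2]*1000).astype(np.float32)),'z',np.median(z[m]))
    r=near&(im[...,2]>140)&(im[...,1]<70)&(z>.13); print('red',W[r].mean(0).round(4))
E
python3 - <<'E'
from h import *
fin(.4845,.1229)
plan((.4845,.1229,.156,-154))
E
```

```text
t: 9.45
eef_pos: [0.4851, 0.1234, 0.2601]
ee_rot: [-3.142, -0.001, -2.689]
force: [0.3, 0.9, 0.3]
width: 0.0496
gripper_force: 0.0
fin 824 ((486.01617431640625, 122.01688385009766), (35.672664642333984, 13.057621002197266), 26.29117774963379) z 0.18932702465804496
block 2270 ((487.122802734375, 122.2532730102539), (57.87028884887695, 45.77756881713867), 26.953529357910156) z 0.13994894277865427
red [nan nan nan]
t 9.5 q [ 0.64  0.05 -0.31 -0.   -1.22 -1.76] p [0.4852 0.1237 0.2601] rpy [-1.8000e+02 -4.0000e-02 -1.5402e+02] F [ 0.2 -0.2 -0.3] w 0.0498 g 0.0
(0.4845, 0.1229, 0.156, -154) [  0.9  -0.4 104.1] [-0.    -0.001 -0.   ]h.py:30: RuntimeWarning: Mean of empty slice.
  r=near&(im[...,2]>140)&(im[...,1]<70)&(z>.13); print('red',W[r].mean(0).round(4))
  ret = um.true_divide(
```

```bash
python3 -m jog '[[[0,-1,40,0,0,0,50],[0,-1,80,0,0,0,50],[0,-1,104,0,0,0,50],[0,-1,104,0,0,0,50],[0,-1,104,0,0,0,5],[0,-1,104,0,0,0,5],[0,-1,104,0,0,0,5],[0,-1,104,0,0,0,5],[0,-1,104,0,0,0,5],[0,-1,104,0,0,0,5],[0,-1,95,0,0,0,5],[0,-1,60,0,0,0,5],[0,-1,20,0,0,0,5],[0,-1,0,0,0,0,5],[0,-1,0,0,0,0,5]]]' 35
python3 - <<'E'
from h import *
plan((.6224,-.1975,.26,-89.55),(.6224,-.1975,.161,-89.55))
E
```

```text
t: 11.38
eef_pos: [0.4861, 0.1228, 0.2622]
ee_rot: [3.141, 0.003, -2.688]
force: [0.2, 0.2, -2.8]
width: 0.0121
gripper_force: 35.0
t 11.4 q [ 0.64  0.04 -0.31  0.   -1.22 -1.76] p [0.4861 0.1228 0.2622] rpy [ 179.97    0.18 -154.  ] F [ 0.2  0.2 -2.8] w 0.0121 g 35.0
(0.6224, -0.1975, 0.26, -89.55) [  17.9 -347.6    2. ] [-1.000e-03  3.000e-03 -1.125e+00]
(0.6224, -0.1975, 0.161, -89.55) [  18.2 -347.7  101. ] [-1.000e-03  3.000e-03 -1.125e+00]
```

```bash
python3 -m jog '[[[2,-30,0,0,0,-0.1,5],[4,-65,0,0,0,-0.2,5],[6,-100,0,0,0,-0.32,5],[8,-135,0,0,0,-0.44,5],[9,-170,0,0,0,-0.56,5],[11,-205,0,0,0,-0.68,5],[13,-240,0,0,0,-0.8,5],[14,-275,0,0,0,-0.92,5],[16,-310,0,0,0,-1.02,5],[17,-335,0,0,0,-1.1,5],[18,-348,0,0,0,-1.125,5],[18,-348,20,0,0,-1.125,5],[18,-348,50,0,0,-1.125,5],[18,-348,80,0,0,-1.125,5],[18,-348,93,0,0,-1.125,5],[18,-348,93,0,0,-1.125,5],[18,-348,93,0,0,-1.125,5]]]'
python3 - <<'E'
from h import *
plan((.6224,-.1975,.161,-89.55),(.6224-.0011,-.1975+.145,.161,-89.55))
snap('wrist','w3.png')
E
```

```text
t: 13.5
eef_pos: [0.6225, -0.1984, 0.1686]
ee_rot: [-3.14, -0.0, -1.563]
force: [-1.7, 0.3, -1.9]
width: 0.0115
gripper_force: 35.0
t 13.5 q [-0.01  0.36 -0.12  0.   -1.09  0.02] p [ 0.6225 -0.1984  0.1686] rpy [-1.7992e+02 -3.0000e-02 -8.9520e+01] F [-1.7  0.3 -1.9] w 0.0115 g 35.0
(0.6224, -0.1975, 0.161, -89.55) [-0.9  0.1  7.6] [-0.001 -0.     0.   ]
(0.6213, -0.05250000000000002, 0.161, -89.55) [-145.9    0.     7.6] [-0.001 -0.     0.   ]
```

View pics/w3.png

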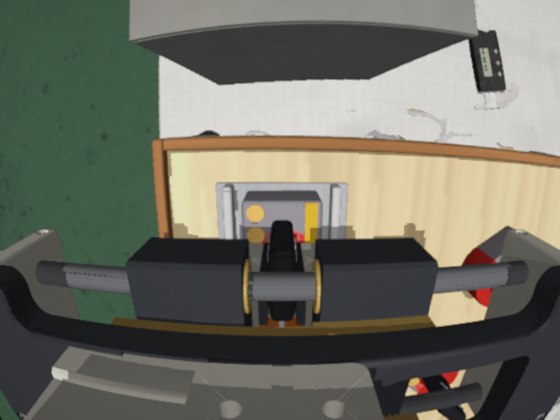

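The cassette is centred between the rails at about (283,210), with its stripe on the robot's side, the same as the magazine's line. I'll lower it and slide it through.

```bash
python3 -m jog '[[[0,0,5,0,0,0,5],[0,0,8,0,0,0,5],[0,0,8,0,0,0,5],[-15,0,8,0,0,0,5],[-30,0,8,0,0,0,5],[-45,0,8,0,0,0,5],[-60,0,8,0,0,0,5],[-75,0,8,0,0,0,5],[-90,0,8,0,0,0,5],[-105,0,8,0,0,0,5],[-120,0,8,0,0,0,5],[-135,0,8,0,0,0,5],[-146,0,8,0,0,0,5],[-146,0,8,0,0,0,5],[-146,0,8,0,0,0,5]]]'
python3 - <<'E'
from h import *
plan((.6213,-.0525,.161,-89.55),(.4917,-.0713,.26,-44))
E
```

```text
t: 15.42
eef_pos: [0.6216, -0.0507, 0.161]
ee_rot: [-3.139, 0.001, -1.562]
force: [-1.2, 3.3, 8.1]
width: 0.012
gripper_force: 35.0
t 15.4 q [ 0.23  0.32 -0.2  -0.   -1.05 -0.22] p [ 0.6216 -0.0507  0.161 ] rpy [-1.7984e+02  5.0000e-02 -8.9470e+01] F [-1.2  3.3  8.1] w 0.0120 g 35.0
(0.6213, -0.0525, 0.161, -89.55) [ 1.8  0.3 -0. ] [-0.003  0.001  0.001]
(0.4917, -0.0713, 0.26, -44) [ 19.3 129.8 -99.4] [-0.003 -0.    -0.794]
```

```bash
python3 -m jog '[[[0,0,0,0,0,0,50],[0,0,0,0,0,0,50],[0,0,0,0,0,0,50],[0,0,-30,0,0,0,50],[0,0,-70,0,0,0,50],[0,0,-99,0,0,0,50],[3,20,-99,0,0,-0.12,50],[6,45,-99,0,0,-0.28,50],[10,70,-99,0,0,-0.44,50],[14,95,-99,0,0,-0.6,50],[17,120,-99,0,0,-0.72,50],[19,130,-99,0,0,-0.794,50],[19,130,-99,0,0,-0.794,50],[19,130,-99,0,0,-0.794,50]]]'
python3 - <<'E' 2>/dev/null
from h import *
fin(.4917,-.0713)
plan((.4917,-.0713,.156,-44))
E
```

```text
t: 17.18
eef_pos: [0.4912, -0.0723, 0.2586]
ee_rot: [-3.142, -0.0, -0.77]
force: [-0.4, 0.6, 0.9]
width: 0.0502
gripper_force: 0.0
fin 815 ((493.7884216308594, -73.01917266845703), (12.167753219604492, 35.49298095703125), 45.8804817199707) z 0.18925827620740351
block 2333 ((493.2437438964844, -72.30165100097656), (46.028682708740234, 57.781063079833984), 46.42505645751953) z 0.1397630360876498
red [ 0.4868 -0.061   0.1396]
t 17.2 q [ 0.25  0.04 -0.32  0.   -1.21  0.55] p [ 0.4913 -0.0722  0.2584] rpy [179.99   0.   -44.13] F [0.1 0.5 0.2] w 0.0498 g 0.0
(0.4917, -0.0713, 0.156, -44) [ -0.3  -1.  102.4] [ 0.     0.    -0.002]
```

```bash
python3 -m jog '[[[1,-1,40,0,0,0,50],[1,-1,80,0,0,0,50],[1,-1,102.5,0,0,0,50],[1,-1,102.5,0,0,0,50],[1,-1,102.5,0,0,0,5],[1,-1,102.5,0,0,0,5],[1,-1,102.5,0,0,0,5],[1,-1,102.5,0,0,0,5],[1,-1,102.5,0,0,0,5],[1,-1,102.5,0,0,0,5],[1,-1,94,0,0,0,5],[1,-1,60,0,0,0,5],[1,-1,20,0,0,0,5],[1,-1,0,0,0,0,5],[1,-1,0,0,0,0,5]]]' 35
python3 - <<'E'
from h import *
plan((.6224,-.1985,.26,-89.55),(.6224,-.1985,.1685,-89.55))
E
```

```text
t: 19.1
eef_pos: [0.4929, -0.0722, 0.2602]
ee_rot: [-3.139, -0.002, -0.769]
force: [0.2, -0.1, -2.5]
width: 0.012
gripper_force: 35.0
t 19.1 q [ 0.25  0.04 -0.32  0.   -1.21  0.55] p [ 0.4929 -0.0722  0.2602] rpy [-1.7985e+02 -1.0000e-01 -4.4050e+01] F [ 0.2 -0.1 -2.5] w 0.0120 g 35.0
(0.6224, -0.1985, 0.26, -89.55) [180.9   0.8   0.5] [-0.003 -0.001  0.794]
(0.6224, -0.1985, 0.1685, -89.55) [180.7   1.   92. ] [-0.003 -0.001  0.794]
```

```bash
python3 -m jog '[[[20,0,0,0,0,0.1,5],[50,0,0,0,0,0.24,5],[80,0,0,0,0,0.38,5],[110,0,0,0,0,0.52,5],[140,0,0,0,0,0.66,5],[165,1,0,0,0,0.75,5],[181,1,0,0,0,0.794,5],[181,1,0,0,0,0.794,5],[181,1,30,0,0,0.794,5],[181,1,60,0,0,0.794,5],[181,1,85,0,0,0.794,5],[181,1,92,0,0,0.794,5],[181,1,92,0,0,0.794,5]]]'
python3 - <<'E'
from h import *
plan((.6224,-.1985,.1605,-89.55),(.6213,-.0525,.1605,-89.55))
E
```

```text
t: 20.72
eef_pos: [0.6215, -0.1985, 0.1669]
ee_rot: [3.141, -0.0, -1.562]
force: [1.1, 0.7, -0.9]
width: 0.012
gripper_force: 35.0
t 20.7 q [-0.01  0.36 -0.12  0.   -1.09  0.02] p [ 0.6215 -0.1985  0.1669] rpy [ 1.7999e+02 -1.0000e-02 -8.9490e+01] F [ 1.1  0.7 -0.9] w 0.0120 g 35.0
(0.6224, -0.1985, 0.1605, -89.55) [-0.  -0.9  6.4] [ 0.    -0.     0.001]
(0.6213, -0.0525, 0.1605, -89.55) [-146.    -1.1    6.4] [ 0.    -0.     0.001]
```

```bash
python3 -m jog '[[[0,-1,4,0,0,0,5],[0,-1,7,0,0,0,5],[0,-1,7,0,0,0,5],[-15,-1,7,0,0,0,5],[-30,-1,7,0,0,0,5],[-45,-1,7,0,0,0,5],[-60,-1,7,0,0,0,5],[-75,-1,7,0,0,0,5],[-90,-1,7,0,0,0,5],[-105,-1,7,0,0,0,5],[-120,-1,7,0,0,0,5],[-135,-1,7,0,0,0,5],[-146,-1,7,0,0,0,5],[-146,-1,7,0,0,0,5],[-146,-1,7,0,0,0,5]]]'
python3 - <<'E' 2>/dev/null
from h import *
plan((.4447,-.1634,.26,-150.5))
snap('scene')
for r in spot_in('cassette_a','scene'): print(r)
E
```

```text
t: 22.6
eef_pos: [0.6218, -0.0509, 0.1604]
ee_rot: [-3.14, 0.001, -1.562]
force: [-0.7, 2.2, 7.3]
width: 0.0117
gripper_force: 35.0
t 22.6 q [ 0.23  0.32 -0.2  -0.   -1.05 -0.22] p [ 0.6218 -0.0509  0.1604] rpy [-1.7992e+02  6.0000e-02 -8.9470e+01] F [-0.7  2.2  7.3] w 0.0117 g 35.0
(0.4447, -0.1634, 0.26, -150.5) [ 110.7  178.  -100. ] [-1.000e-03  2.000e-03  1.065e+00]
{'uv': [285.4, 167.4], 'confidence': 0.71}
{'uv': [300.2, 165.5], 'confidence': 0.61}
```

```bash
python3 -m jog '[[[0,0,0,0,0,0,50],[0,0,0,0,0,0,50],[0,0,0,0,0,0,50],[0,0,-30,0,0,0,50],[0,0,-70,0,0,0,50],[0,0,-100,0,0,0,50],[12,20,-100,0,0,0.12,50],[24,40,-100,0,0,0.25,50],[38,62,-100,0,0,0.39,50],[52,84,-100,0,0,0.53,50],[66,106,-100,0,0,0.67,50],[80,128,-100,0,0,0.81,50],[94,150,-100,0,0,0.95,50],[105,170,-100,0,0,1.03,50],[111,178,-100,0,0,1.065,50],[111,178,-100,0,0,1.065,50],[111,178,-100,0,0,1.065,50]]]'
python3 - <<'E' 2>/dev/null
from h import *
fin(.4447,-.1634)
plan((.4447,-.1634,.156,-150.5))
E
```

```text
t: 24.82
eef_pos: [0.445, -0.1651, 0.2595]
ee_rot: [-3.142, -0.0, -2.627]
force: [-0.2, 0.1, 0.4]
width: 0.0501
gripper_force: 0.0
fin 825 ((446.0249328613281, -164.96229553222656), (36.73108673095703, 13.211368560791016), 31.249534606933594) z 0.18936909954496764
block 2271 ((446.8305358886719, -164.857177734375), (58.27345657348633, 45.707542419433594), 31.381284713745117) z 0.1399462143243129
red [nan nan nan]
t 24.9 q [ 0.06  0.   -0.36  0.   -1.21 -1.12] p [ 0.445  -0.165   0.2594] rpy [ 1.8000e+02 -1.0000e-02 -1.5049e+02] F [-0.7  0.6  0.1] w 0.0497 g 0.0
(0.4447, -0.1634, 0.156, -150.5) [ -0.5   1.5 103.4] [ 0. -0.  0.]
```

```bash
python3 -m jog '[[[0,0,40,0,0,-0.02,50],[0,0,80,0,0,-0.02,50],[0,0,103,0,0,-0.02,50],[0,0,103,0,0,-0.02,50],[0,0,103,0,0,-0.02,5],[0,0,103,0,0,-0.02,5],[0,0,103,0,0,-0.02,5],[0,0,103,0,0,-0.02,5],[0,0,103,0,0,-0.02,5],[0,0,103,0,0,-0.02,5],[0,0,94,0,0,-0.02,5],[0,0,60,0,0,-0.02,5],[0,0,20,0,0,-0.02,5],[0,0,0,0,0,-0.02,5],[0,0,0,0,0,-0.02,5]]]' 35
python3 - <<'E'
from h import *
plan((.6224,-.1985,.26,-89.55),(.6224,-.1985,.1675,-89.55))
E
```

```text
t: 26.75
eef_pos: [0.4451, -0.1653, 0.2612]
ee_rot: [-3.14, 0.003, -2.608]
force: [-0.5, -0.2, -2.4]
width: 0.0115
gripper_force: 35.0
t 26.8 q [ 0.06 -0.   -0.36  0.   -1.21 -1.1 ] p [ 0.4451 -0.1653  0.2612] rpy [-1.7991e+02  1.6000e-01 -1.4942e+02] F [-0.5 -0.2 -2.4] w 0.0115 g 35.0
(0.6224, -0.1985, 0.26, -89.55) [-135.7 -118.8    1.8] [-0.003  0.002 -1.045]
(0.6224, -0.1985, 0.1675, -89.55) [-135.4 -118.6   94.3] [-0.003  0.002 -1.045]
```

```bash
python3 -m jog '[[[-12,-10,0,0,0,-0.1,5],[-27,-24,0,0,0,-0.22,5],[-43,-38,0,0,0,-0.35,5],[-59,-52,0,0,0,-0.48,5],[-75,-66,0,0,0,-0.6,5],[-91,-80,0,0,0,-0.73,5],[-107,-94,0,0,0,-0.85,5],[-123,-108,0,0,0,-0.97,5],[-135,-119,0,0,0,-1.045,5],[-135,-119,0,0,0,-1.045,5],[-135,-119,30,0,0,-1.045,5],[-135,-119,60,0,0,-1.045,5],[-135,-119,85,0,0,-1.045,5],[-135,-119,94,0,0,-1.045,5],[-135,-119,94,0,0,-1.045,5]]]'
python3 - <<'E'
from h import *
plan((.6224,-.1985,.1605,-89.55),(.6213,-.0515,.1605,-89.55))
E
```

```text
t: 28.62
eef_pos: [0.6206, -0.199, 0.1652]
ee_rot: [3.14, 0.0, -1.563]
force: [0.9, -0.4, -0.9]
width: 0.0117
gripper_force: 35.0
t 28.6 q [-0.01  0.36 -0.13  0.   -1.08  0.02] p [ 0.6206 -0.199   0.1652] rpy [179.93   0.   -89.58] F [ 0.9 -0.4 -0.9] w 0.0117 g 35.0
(0.6224, -0.1985, 0.1605, -89.55) [-0.5 -1.8  4.7] [ 0.001  0.    -0.   ]
(0.6213, -0.0515, 0.1605, -89.55) [-147.5   -1.8    4.7] [ 0.001  0.    -0.   ]
```

```bash
python3 -m jog '[[[0,-1.5,3,0,0,0,5],[0,-1.5,5,0,0,0,5],[0,-1.5,5,0,0,0,5],[-15,-1.5,5,0,0,0,5],[-30,-1.5,5,0,0,0,5],[-45,-1.5,5,0,0,0,5],[-60,-1.5,5,0,0,0,5],[-75,-1.5,5,0,0,0,5],[-90,-1.5,5,0,0,0,5],[-105,-1.5,5,0,0,0,5],[-120,-1.5,5,0,0,0,5],[-135,-1.5,5,0,0,0,5],[-148,-1.5,5,0,0,0,5],[-148,-1.5,5,0,0,0,5],[-148,-1.5,5,0,0,0,5]]]'
python3 -m jog '[[[0,0,0,0,0,0,50],[0,0,0,0,0,0,50],[0,0,0,0,0,0,50],[0,0,-30,0,0,0,50],[0,0,-70,0,0,0,50],[0,0,-115,0,0,0,50],[40,0,-125,0,0,0,50],[80,0,-125,0,0,0,50],[80,0,-125,0,0,0,50],[80,0,-125,0,0,0,50]]]'
python3 - <<'E'
from h import *
P,im,d=snap('wrist','w4.png')
P,im,d=snap('scene','s4.png');cv2.imwrite('pics/s4c.png',cv2.resize(im[100:300,140:440],(800,533),interpolation=cv2.INTER_CUBIC))
W=cloud(P,d,'scene')
for n in ['cassette_a','flap_left']:
  for r in spot_in(n,'scene'): u,v=map(int,r['uv']); print(n,r,W[v,u])
# plate edge / bar geometry
f=np.load('top0.npz');T=f['W'];x,y,z=T[...,0],T[...,1],T[...,2]
m=(z>.158)&(z<.168)&(abs(x-.463)<.06)&(abs(y-.234)<.02); p=T[m];print('slabtop',len(p),cv2.minAreaRect((p[:,:2]*1000).astype(np.float32)))
plan((.4626,.234,.3,-176))
E
```

```text
t: 30.5
eef_pos: [0.622, -0.0496, 0.1609]
ee_rot: [-3.14, 0.002, -1.562]
force: [-1.2, 3.4, 6.8]
width: 0.0122
gripper_force: 35.0
t: 31.75
eef_pos: [0.6219, -0.1312, 0.2852]
ee_rot: [3.141, 0.0, -1.564]
force: [-0.2, 0.3, 0.2]
width: 0.0498
gripper_force: 0.0
cassette_a {'uv': [301.4, 165.3], 'confidence': 0.78} [ 0.61802943 -0.03979284  0.16890856]
cassette_a {'uv': [261.1, 172.4], 'confidence': 0.74} [0.6205847  0.08612396 0.17795981]
cassette_a {'uv': [283.2, 165.0], 'confidence': 0.74} [0.61524476 0.02031336 0.18617821]
slabtop 45 ((462.92474365234375, 232.90151977539062), (73.24212646484375, 9.112570762634277), 0.8921537399291992)
t 31.9 q [ 0.1   0.26  0.01 -0.   -1.32 -0.09] p [ 0.6221 -0.1303  0.2855] rpy [ 1.7999e+02  1.0000e-02 -8.9490e+01] F [-0.3 -0.2 -0.6] w 0.0503 g 0.0
(0.4626, 0.234, 0.3, -176) [-365.7  156.3  -14.5] [ 0.   -0.    1.51]
```

View pics/w4.png

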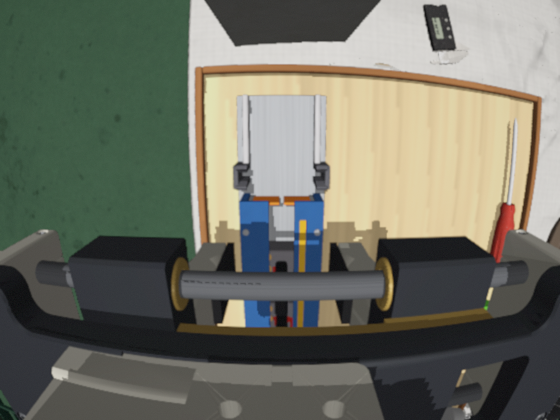

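View pics/s4c.png

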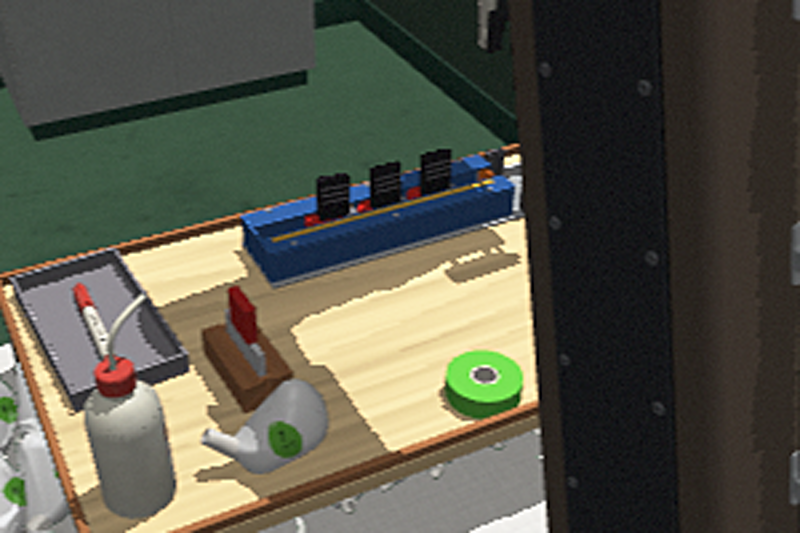

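All three cassettes are in, their fins standing in the slit with stripes on the line's side. The orange flaps are shut at (280,200) in the wrist view, and the infeed is empty. Next is the stop plate.

```bash
python3 - <<'E'
from h import *
P,im,d=snap('wrist'); W=cloud(P,d,'wrist'); x,y,z=W[...,0],W[...,1],W[...,2]
np.savez('slot.npz',W=W,im=im)
for a,b in [(.57,.592),(.650,.675)]:
    m=(z>.146)&(z<.158)&(x>a)&(x<b)&(y<-.131)&(y>-.18); p=W[m]; print(len(p),p.min(0).round(4),p.max(0).round(4),p.mean(0).round(4))
    print(np.histogram(p[:,1],bins=np.arange(-.176,-.128,.003)))
m=(z>.146)&(z<.158)&(y>-.134)&(y<-.10)&(x>.57)&(x<.67); p=W[m]; print('roof edge',p.min(0),p.max(0))
E
python3 -m jog '[[[-20,0,-15,0,0,0.1,50],[-55,20,-15,0,0,0.25,50],[-95,40,-15,0,0,0.41,50],[-135,58,-15,0,0,0.57,50],[-175,75,-15,0,0,0.73,50],[-215,92,-15,0,0,0.89,50],[-255,110,-15,0,0,1.05,50],[-295,126,-15,0,0,1.21,50],[-330,142,-15,0,0,1.37,50],[-355,152,-15,0,0,1.47,50],[-366,156,-15,0,0,1.51,50],[-366,156,-15,0,0,1.51,50],[-366,156,-15,0,0,1.51,50],[-366,156,-15,0,0,1.51,50]]]'
python3 - <<'E'
from h import *
P,im,d=snap('wrist'); W=cloud(P,d,'wrist'); x,y,z=W[...,0],W[...,1],W[...,2]
near=(abs(x-.463)<.07)&(abs(y-.234)<.06)
for n,m in [('bar',near&(z>.19)&(z<.21)),('slab',near&(z>.155)&(z<.166)),('block',near&(z>.134)&(z<.146))]:
    p=W[m]; print(n,len(p),cv2.minAreaRect((p[:,:2]*1000).astype(np.float32)) if len(p) else '',np.median(p[:,2]) if len(p) else '')
plan((.4626,.234,.168,-175.8))
E
```

```text
270 [ 0.5779 -0.1638  0.146 ] [ 0.5911 -0.14    0.1529] [ 0.5841 -0.1515  0.1499]
(array([ 0,  0,  0,  0, 47, 34, 26, 16, 18, 34, 56, 38,  1,  0,  0]), array([-0.176, -0.173, -0.17 , -0.167, -0.164, -0.161, -0.158, -0.155,
       -0.152, -0.149, -0.146, -0.143, -0.14 , -0.137, -0.134, -0.131]))
247 [ 0.6552 -0.1631  0.146 ] [ 0.6679 -0.1404  0.1529] [ 0.6622 -0.1519  0.1499]
(array([ 0,  0,  0,  0, 40, 42, 25, 15, 16, 22, 50, 37,  0,  0,  0]), array([-0.176, -0.173, -0.17 , -0.167, -0.164, -0.161, -0.158, -0.155,
       -0.152, -0.149, -0.146, -0.143, -0.14 , -0.137, -0.134, -0.131]))
roof edge [ 0.58267296 -0.13006172  0.14601808] [ 0.66320207 -0.10001229  0.15520097]
t: 33.75
eef_pos: [0.4633, 0.2332, 0.3006]
ee_rot: [3.142, 0.0, -3.073]
force: [-0.4, -0.3, -1.0]
width: 0.0502
gripper_force: 0.0
bar 650 ((464.5962829589844, 233.52650451660156), (39.70262908935547, 11.035512924194336), 3.759791374206543) 0.19949443436166198
slab 165 ((464.9811096191406, 232.62425231933594), (76.2502212524414, 10.105406761169434), 1.2685855627059937) 0.16182144671558343
block 3561 ((464.1462707519531, 242.931396484375), (94.87163543701172, 69.96879577636719), 3.823004961013794) 0.13979768261863978
t 33.8 q [ 0.85  0.06 -0.21  0.   -1.31 -2.35] p [0.4633 0.2332 0.3006] rpy [-180.      0.   -176.07] F [-0.4  1.  -1.2] w 0.0500 g 0.0
(0.4626, 0.234, 0.168, -175.8) [  0.7   0.8 132.6] [-0.     0.    -0.005]
```

```bash
python3 -m jog '[[[0,0.5,40,0,0,0,50],[0,0.5,80,0,0,0,50],[0,0.5,115,0,0,0,50],[0,0.5,132.5,0,0,0,50],[0,0.5,132.5,0,0,0,50],[0,0.5,132.5,0,0,0,20],[0,0.5,132.5,0,0,0,5],[0,0.5,132.5,0,0,0,5],[0,0.5,132.5,0,0,0,5],[0,0.5,132.5,0,0,0,5],[0,0.5,132.5,0,0,0,5],[0,0.5,120,0,0,0,5],[0,0.5,100,0,0,0,5],[0,0.5,70,0,0,0,5],[0,0.5,40,0,0,0,5],[0,0.5,25,0,0,0,5],[0,0.5,25,0,0,0,5]]]' 35
python3 - <<'E'
from h import *
plan((.6222,-.1512,.275,-179.55),(.6222,-.1512,.210,-179.55))
E
```

```text
t: 35.92
eef_pos: [0.4633, 0.2345, 0.2763]
ee_rot: [3.14, 0.001, -3.073]
force: [-0.3, -0.2, -1.5]
width: 0.0117
gripper_force: 35.0
t 35.9 q [ 0.85  0.07 -0.25 -0.   -1.25 -2.35] p [0.4633 0.2345 0.2763] rpy [ 1.7992e+02  7.0000e-02 -1.7606e+02] F [-0.3 -0.2 -1.5] w 0.0117 g 35.0
(0.6222, -0.1512, 0.275, -179.55) [-132.  -395.7    1. ] [0.001 0.001 0.061]
(0.6222, -0.1512, 0.21, -179.55) [-131.9 -395.8   66. ] [0.001 0.001 0.061]
```

```bash
python3 -m jog '[[[-10,-25,0,0,0,0,5],[-23,-65,0,0,0,0.01,5],[-37,-107,0,0,0,0.02,5],[-51,-150,0,0,0,0.03,5],[-65,-193,0,0,0,0.04,5],[-79,-236,0,0,0,0.05,5],[-93,-279,0,0,0,0.061,5],[-107,-322,0,0,0,0.061,5],[-120,-360,0,0,0,0.061,5],[-129,-386,0,0,0,0.061,5],[-132,-395.8,0,0,0,0.061,5],[-132,-395.8,0,0,0,0.061,5],[-132,-395.8,25,0,0,0.061,5],[-132,-395.8,50,0,0,0.061,5],[-132,-395.8,64,0,0,0.061,5],[-132,-395.8,64,0,0,0.061,5],[-132,-395.8,64,0,0,0.061,5]]]'
python3 - <<'E'
from h import *
P,im,d=snap('wrist','w5.png');W=cloud(P,d,'wrist'); x,y,z=W[...,0],W[...,1],W[...,2]
P,im,d=snap('top','t5.png')
plan((.6222,-.1512,.2,-179.55),(.6222,-.1512,.164,-179.55))
E
```

```text
t: 38.05
eef_pos: [0.6226, -0.1513, 0.2127]
ee_rot: [-3.141, 0.002, -3.133]
force: [1.0, 0.2, -0.4]
width: 0.0122
gripper_force: 35.0
t 38.1 q [ 0.07  0.31 -0.09  0.   -1.17 -1.63] p [ 0.6226 -0.1515  0.2128] rpy [-1.7999e+02  1.1000e-01 -1.7954e+02] F [-0.2  0.1 -0.4] w 0.0117 g 35.0
(0.6222, -0.1512, 0.2, -179.55) [ 0.4  0.3 12.8] [-0.     0.002  0.   ]
(0.6222, -0.1512, 0.164, -179.55) [ 0.5  0.3 48.8] [-0.     0.002  0.   ]
```

View pics/w5.png

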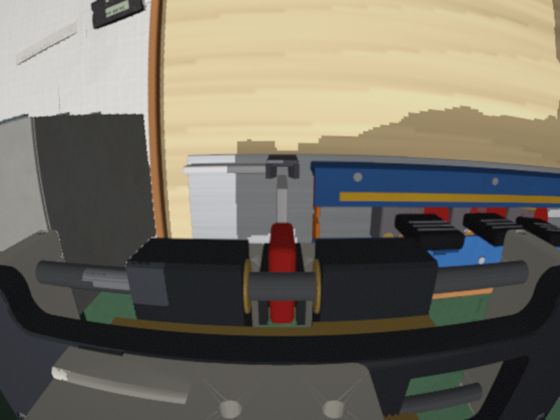

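The plate, gripped by its red bar at (283,270), is in line with the slot between the posts at (282,167). I'll lower it slowly.

```bash
python3 -m jog '[[[0,0,8,0,0,0,5],[0,0,14,0,0,0,5],[0,0,20,0,0,0,5],[0,0,24,0,0,0,5],[0,0,24,0,0,0,5]]]'
python3 -m jog '[[[0,0,5,0,0,0,5],[0,0,10,0,0,0,5],[0,0,15,0,0,0,5],[0,0,20,0,0,0,5],[0,0,23,0,0,0,5],[0,0,23,0,0,0,5]]]'
```

```text
t: 38.78
eef_pos: [0.6219, -0.1515, 0.1871]
ee_rot: [-3.142, -0.001, -3.134]
force: [-0.5, 0.2, -0.2]
width: 0.012
gripper_force: 35.0
t: 39.52
eef_pos: [0.6221, -0.1516, 0.1645]
ee_rot: [-3.142, 0.0, -3.134]
force: [1.0, -0.4, -1.9]
width: 0.0121
gripper_force: 35.0
```

```bash
python3 -m jog '[[[0,0,1,0,0,0,5],[0,0,2,0,0,0,5],[0,0,2.5,0,0,0,5],[0,0,2.5,0,0,0,5]]]'
```

```text
t: 40.02
eef_pos: [0.6223, -0.1516, 0.1644]
ee_rot: [-3.141, 0.002, -3.133]
force: [-5.3, 1.7, 11.8]
width: 0.0118
gripper_force: 35.0
```

```bash
python3 -m jog '[[[0,0,-1.5,0,0,0,5],[0,0,-2,0,0,0,40],[0,0,-2,0,0,0,40],[0,0,-2,0,0,0,40],[0,0,-30,0,0,0,40],[0,0,-70,0,0,0,40],[30,0,-110,0,0,0,40],[80,0,-130,0,0,0,40],[120,0,-130,0,0,0,40],[120,0,-130,0,0,0,40],[120,0,-130,0,0,0,40]]]'
python3 - <<'E'
from h import *
P,im,d=snap('wrist','w6.png'); W=cloud(P,d,'wrist'); x,y,z=W[...,0],W[...,1],W[...,2]
near=(abs(x-.622)<.06)&(abs(y+.151)<.03)
for n,m in [('bar',near&(z>.188)&(z<.21)),('slab',near&(z>.1535)&(z<.164))]:
    p=W[m]; print(n,len(p),cv2.minAreaRect((p[:,:2]*1000).astype(np.float32)) if len(p) else '',np.percentile(p[:,2],[5,50,95]).round(4) if len(p) else '')
P,im,d=snap('top','t6.png'); W=cloud(P,d,'top'); x,y,z=W[...,0],W[...,1],W[...,2]
near=(abs(x-.622)<.06)&(abs(y+.151)<.03); p=W[near&(z>.185)]; print('top bar',len(p),np.median(p,0))
cv2.imwrite('pics/t6c.png',cv2.resize(im[110:330,120:460],(800,518),interpolation=cv2.INTER_CUBIC))
E
```

```text
t: 41.4
eef_pos: [0.5023, -0.1525, 0.2923]
ee_rot: [-3.142, 0.001, -3.134]
force: [0.7, 1.4, -0.8]
width: 0.04
gripper_force: 0.0
bar 227 ((611.3703002929688, -152.28359985351562), (16.461549758911133, 12.472994804382324), 0.17589956521987915) [0.1893 0.195  0.1967]
slab 2 ((638.6251220703125, -124.81591796875), (7.651731491088867, 0.0), 157.2480926513672) [0.1535 0.1537 0.1539]
top bar 0 [nan nan nan]
  return _methods._mean(a, axis=axis, dtype=dtype,
  ret = um.true_divide(
```

View pics/w6.png

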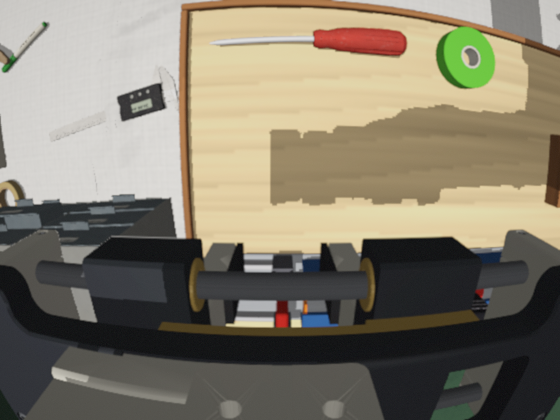

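View pics/t6c.png

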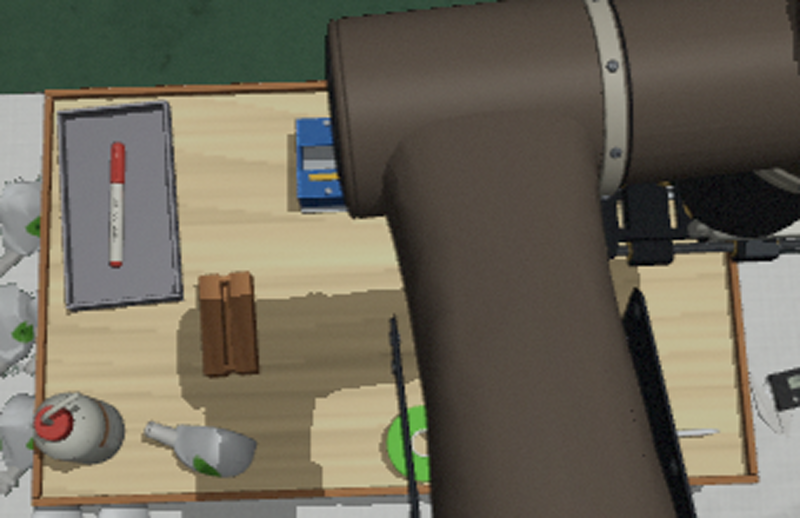

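The bar top is at z = 0.195 to 0.197, and 0.196 means fully home. The marker is in the tray, and the bottle and iron head haven't moved. Handing in.

```bash
python3 -c "
from station import arm
print(arm.job_done())"
```

```text
the job is handed in; nothing more can be done
None
```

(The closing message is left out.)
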